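Bolt the lid of a transit crate

TASK

Lock the crate's lid for shipping: lift the bolt's red-knobbed handle clear, slide the bolt across gently until the handle meets its stop, then turn the handle all the way down into the notch and let go. Never force the handle against the fittings, and leave the carton and tape roll on the crate and the blue bin beside it where they are.

Things in the scene. Friction and masses are not known exactly. Their poses are not given: they have to be found in the camera images.
- crate: Low closed plywood crate, 280 (x) x 340 (y) x 90 mm high, fixed. Origin: centre of its underside; z up, front long side at -x. The lid covers it to a seam at y = +49 mm; beyond is a fixed deck. On top a steel barrel bolt: a 14 mm rod along y at x = -30, z = 125 mm, slides to +y through bearings into a keeper on the deck (bearings and keeper up to z = 139 mm).
- fittings (a point): Fixed point of the crate at x = -56, y = -30, z = 122 mm, on the steel catch plate beside the rod (x = -62 to -50 mm). Along +y the plate has: the bay where the handle lies now, a 24 mm rail (top z = 139 mm), a 13 mm wide notch open at the top, a stop block (x = -62 to -18 mm, top z = 150 mm). They are marked if the handle presses on them with over 18 N.
- bolt_mouth (a point): Fixed point of the crate on the rod axis, at x = -30, y = 63, z = 125 mm: the mouth of the keeper. The catch plate is set differently on each crate: the stop ends the travel anywhere from 50 to 80 mm of bolt_slide, and no reading tells where; it must be felt. The handle drops into the notch from the stop or from up to 3 mm short of it.
- handle: The bolt's handle: a 10 mm round shank at right angles to the rod ending in a red ball knob of 26 mm diameter. Origin: on the rod axis where the shank leaves it. Its z runs along the shank to the knob; its y is the crate's y (the rod axis).
- knob (a point): Centre of the red ball knob, 70 mm from the rod axis. It can be pinched from above with the fingers closing along the rod, and pivots between the fingers as the handle turns.
- bolt_slide (a joint): Travel of rod and handle towards the crate's +y, m. 0 to 0.006 at the start (open); at 0 the shank is at crate y = -85 mm. Friction about 2 N.
- bolt_turn (a joint): Angle of the handle, rad: 0 = straight up, growing as the knob comes down towards the crate's -x; 1.15 to 1.4 at the start. A ledge ends the turn at about 1.5. It stays where it is left (friction 0.08 N m). It clears the rail only below about 0.7 rad. A push down on the knob is levered up two to three times if the shank lands on the rail.
- carton: Blue and white carton, 70 x 90 x 40 mm, 0.18 kg, loose on the far half of the crate's top. Origin: centre of its underside. Bystander.
- tape: Roll of tape, ring of 84 mm outer diameter, 45 mm high, 0.14 kg, loose on the far half of the crate's top. Origin: centre of its underside. Bystander.
- bin: Blue open parts bin, 150 x 100 x 75 mm, 0.7 kg, loose on the bench off the crate's +y end. Origin: centre of its underside. Bystander.

How it is judged (in metres and radians):
On the way, in this order (a step that is already met when the one before it is completed fails the run):
1. the handle is lifted out of its bay (value of joint bolt_turn below 0.95 rad), for 0.1 s.
2. the bolt is slid across with the handle raised (value of joint bolt_slide above 0.042 m and value of joint bolt_turn below 1 rad), for 0.1 s.
At the end, for the whole second after the job is handed in: The bolt is across (bolt_slide over 44 mm) with its handle at rest down in the notch (bolt_turn over 1.3 rad), and carton, tape and bin are each within 20 mm of where they were (value of joint bolt_slide above 0.044 m and value of joint bolt_turn above 1.3 rad and velocity of joint bolt_turn between -0.05 and 0.05 rad/s and distance of each of carton, tape, bin from where it was at the start of the episode below 0.02 m); the robot touches nothing.
It fails at once if the handle is forced against the crate's fittings with more than 18 N (contact force between handle and crate above 18 N).
It fails at once if the carton, tape or bin is pushed more than 20 mm (distance of any of carton, tape, bin from where it was at the start of the episode above 0.02 m).
It also fails if it takes over 46 s, if anything falls off the work surface, if the arm or the gripper's body presses on something with over 40 N, if the wrist force passes 120 N, or if a joint passes its speed limit or range.

ROBOT

A 6-joint arm with a two-finger parallel gripper is mounted at the origin on the work surface. World frame = base frame: x ahead of the robot, y to its left, z up, the work surface at z = 0. Lengths are in mm, angles in rad, forces in N, time in s.
With the tool pointing down it reaches from about 400 to 925 mm from the base axis. Payload 12.5 kg.
Tool frame: the origin (TCP) lies midway between the tips of the shut fingers; the grasp point (between the pads) lies 19 mm behind it (env.pinch_z is the z of the grasp point in the tool frame, in mm); z points along the fingers, y is the line along which they close (so a half turn about z gives the same grasp; the last joint's range is limited). The gripper opens to 95 mm and grips with 3 to 60 N. Pads are 20 mm wide; open, the fingers measure 119 mm over their backs; the gripper's body (75 mm by 180 mm) begins 59 mm behind the grasp point.
Start: joints at [-1.267, 0.491, 1.559, -0, 1.092, -0.106], TCP at [249.04, -573.259, 214.661] pointing down, gripper open.
Joint ranges: [-3.1, 3.1], [-0.84, 2.19], [0.05, 2.79], [-1.13, 4.28], [0.06, 2.93], [-2.69, 2.69]. Speed limits (rad/s): [2.22, 2.22, 2.79, 3.14, 3.14, 3.14].

INTERFACE

Orientations are given as [roll, pitch, yaw] about the fixed x, y, z axes, in that order (R = Rz(yaw) Ry(pitch) Rx(roll)).
In Python, from cell import env, eyes gives the robot as it stands.
- The arm moves only by the shell command python3 -m inch 'ROWS'. ROWS is JSON, a list of rows, each a list of 3 entries, a list of its own where there are three numbers: the shift along the tool's x, y, z in units of 60 mm (1.0 is 60 mm), then the turn about the tool's z in units of 5 degrees (1.0 is 5 degrees), then the closure, from -1 (fully open) to 1 (shut). In form: [[[tx, ty, tz], turn, claw], ...]. A call has exactly 10 rows; each row shifts and turns the commanded pose from where the row before left it, along the tool's axes as they then stand; what a row does not reach is not made up. A row lasts 1/8 s, in which the tool goes at most 62.5 mm and 10.7 degrees, less where a joint would pass 70% of its speed; a pose out of reach is approached as far as the arm can. A call is refused whole if a number of a shift passes 1 or a number of a turn 1, either way. A call with a gripper value outside its range is refused whole. The fingers move at their own pace and stop on an object; the grip force is fixed at half the most. Time passes only in rows, so rows that do not move let the fingers close, or fill a call up. It gives the time, the measured TCP pose, the force, the opening and the grip force at its end, in the units of the state.
- env.state(): the state, without advancing time (a new reading comes with each control period).
- eyes.read_camera(name): name is "scene" or "top" or "wrist"; returns a dict with "pixels" (400x640x3 uint8, red, green, blue), "fx", "fy", "cx", "cy" (pixels), "distortion" ([k1, k2, p1, p2, k3] as OpenCV has them; the pictures are not rectified), "extrinsics" (4x4, takes a point from world to camera coordinates). Camera axes: x right, y down, z forward; pixel columns grow to the right and rows downward; lengths in mm; the calibration is good to about 2 mm. A picture is of the moment at which its call begins. There is no depth.
- env.job_done(): hands the job in; it is judged then, once.
Trained networks look in a picture, given as the dict that the camera call returned (one of the last four; its "shot" number tells which), for a name from the list of things; names that differ only in an ending like _2 or _b are one class to them, and where a whole thing is asked for, a point or a joint stands for the part that bears it (a point fixed in the world has none). Each returns a list of dicts, best first, with "score" (0 to 1); they miss things now and then, are a little off and sometimes report something else, mostly with a low value. They report only what shows in the picture. A call takes as long as a camera call.
- eyes.boxes_of(name, picture): "centre" ([row, column] in pixels, amid what is visible of it).
- eyes.cut_out(name, picture): "mask" (400x640 bool, what is visible of it) and "centre" ([row, column] in pixels, amid what is visible of it).
- eyes.spot_point(name, picture): "centre" ([row, column] in pixels: a listed point, or the origin of a listed thing).
The state is a dict: "t": time; "joints": joint angles; "qvel": joint speeds; "tau": joint torques, N m; "eef_pos": TCP position; "tcp_rot": TCP orientation; "ft_force": force on the tool from outside, world axes, zero at the start; "moment": the same for the moment, N m; "opening": opening from 0.0 (shut) to 1.0 (fully open); "grip_force": force on a finger pad.
Only numpy, scipy, OpenCV 4.12 (cv2) and the standard library are available. Lean on these libraries where they do the work, as an engineer would, in place of code of your own. Each camera call takes 0.05 s, during which the arm holds its last target. There are 200 camera calls.

## Working session

There is one attempt and no reset: what is moved stays moved. The work goes in short steps, Python scripts to look and compute and a shell command to move; the robot and the scene stay as the last step left them, time stands still between calls to the robot, and variables do not carry over. Pictures are saved under pics/ and viewed, at most 10 in all, crops included, and the job is handed in when it is done.

```bash
ls; mkdir -p pics; cat > h.py <<'E'
import numpy as np,cv2
from cell import env,eyes
def ray(p,rc):
    K=np.array([[p["fx"],0,p["cx"]],[0,p["fy"],p["cy"]],[0,0,1.]])
    u=cv2.undistortPoints(np.array([[[rc[1],rc[0]]]],float),K,np.array(p["distortion"],float))[0,0]
    E=np.array(p["extrinsics"]);R,t=E[:3,:3],E[:3,3]
    d=R.T@np.array([u[0],u[1],1]);return -R.T@t,d/np.linalg.norm(d)
def tri(rs):
    A=sum(np.eye(3)-np.outer(d,d) for o,d in rs);b=sum((np.eye(3)-np.outer(d,d))@o for o,d in rs)
    X=np.linalg.solve(A,b);return X,[np.linalg.norm(np.cross(X-o,d)) for o,d in rs]
def proj(p,X):
    K=np.array([[p["fx"],0,p["cx"]],[0,p["fy"],p["cy"]],[0,0,1.]]);E=np.array(p["extrinsics"])
    return cv2.projectPoints(np.array(X,float).reshape(-1,3),cv2.Rodrigues(E[:3,:3])[0],E[:3,3],K,np.array(p["distortion"],float))[0][:,0]
E
cat > m.py <<'E'
from h import *
P={n:eyes.read_camera(n) for n in("scene","top","wrist")}
for n,p in P.items(): cv2.imwrite(f"pics/a_{n}.png",p["pixels"][:,:,::-1])
np.set_printoptions(precision=1,suppress=True)
for k in("crate","fittings","bolt_mouth","handle","knob","carton","tape","bin"):
    rs=[]
    for n,p in P.items():
        r=eyes.spot_point(k,p)
        if r: print(k,n,np.array(r[0]["centre"]),round(r[0]["score"],2))
        if r and r[0]["score"]>.4: rs.append(ray(p,r[0]["centre"]))
    if len(rs)>1:
        X,e=tri(rs);print("   ",X,np.array(e))
s=env.state();print(s["tcp_rot"],s["ft_force"],s["t"],s["opening"],env.pinch_z)
E
python3 m.py
```

```text
pics
crate scene [226.3 289.6] 0.93
crate top [235.4 345.1] 0.64
    [605.5  81.7  -6.1] [3.5 3.5]
fittings scene [195.4 254.3] 0.75
fittings top [250.5 368.3] 0.95
    [560.7  34.8 111.9] [0.3 0.3]
bolt_mouth scene [157.6 285.4] 0.69
bolt_mouth top [249.2 324.3] 0.92
    [553.8 132.  133.5] [0.8 0.8]
handle scene [220.4 256. ] 0.72
handle top [231.  390.3] 0.5
    [608.1  -8.8 119.2] [2.5 2.5]
knob scene [205.  222.2] 0.69
knob top [258.8 398.7] 0.57
    [545.4 -29.5 134.3] [0.4 0.4]
carton scene [173.2 347.9] 0.62
carton top [203.3 290.3] 0.83
    [655.5 216.3  87.8] [4. 4.]
tape scene [261.9 310. ] 0.63
bin top [263.1 234.5] 0.77
[3.1 0.  0.4] [ 0.2 -0.1  0.1] 1.35 0.9973664638797209 -18.8
```

```bash
python3 -c "
import cv2,numpy as np
a=cv2.imread('pics/a_scene.png')[120:320,150:430];b=cv2.imread('pics/a_top.png')[150:320,200:440]
a=cv2.resize(a,(784,560));cv2.imwrite('pics/b1.png',a);cv2.imwrite('pics/b2.png',cv2.resize(b,(792,561)))"
```

```text
(no output)
```

View pics/b1.png

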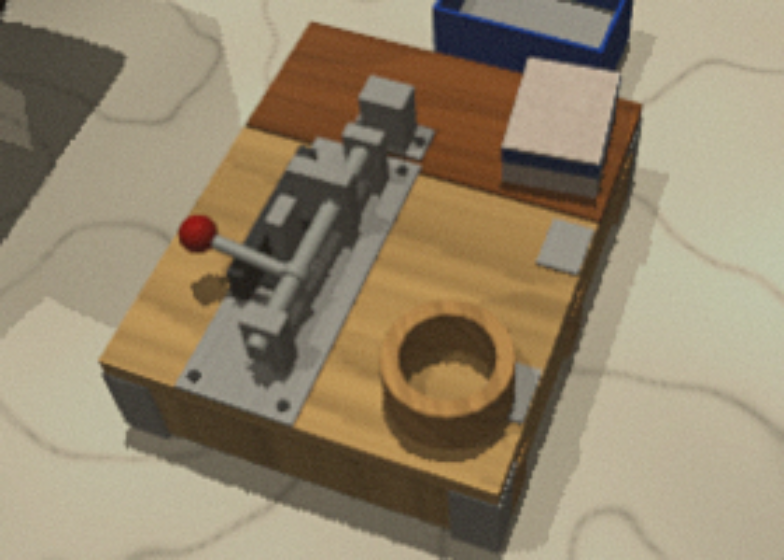

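View pics/b2.png

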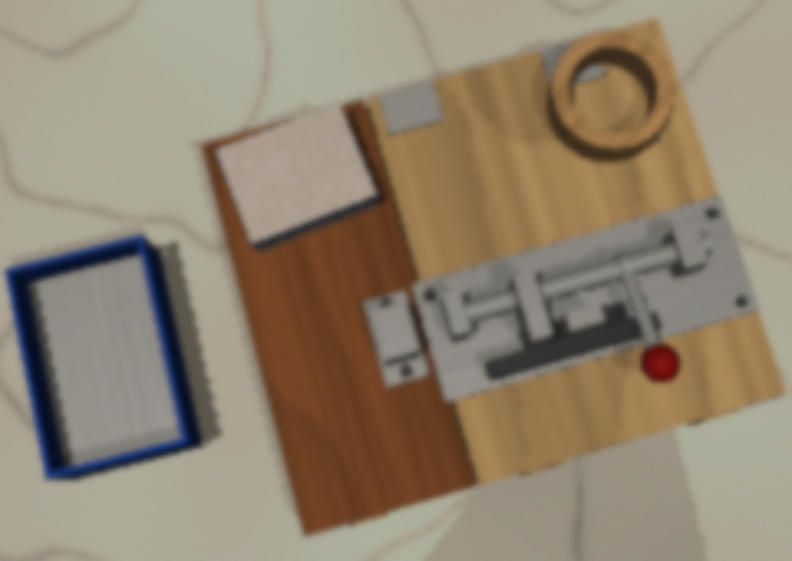

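The pictures show the crate yawed by about 15°. The knob is at scene (203,220) and top (260,400), and all four crate-top corners are visible in both views. I'll fit the crate pose and handle state to those points.

```bash
cat > fit.py <<'E'
from h import *
from scipy.optimize import least_squares
np.set_printoptions(precision=3,suppress=True)
P={n:eyes.read_camera(n) for n in("scene","top")}
C=np.array([[140,170,90],[140,-170,90],[-140,-170,90],[-140,170,90]],float)
px={"scene":np.array([[640,103],[500,495],[100,362],[312,22]])/2.8+[150,120],
"top":np.array([[205,143],[660,18],[783,395],[305,533]])/3.3+[200,150]}
kn={}
for n,p in P.items():
    h=cv2.cvtColor(p["pixels"],cv2.COLOR_RGB2HSV);m=((h[...,0]<6)|(h[...,0]>174))&(h[...,1]>170)&(h[...,2]>60)
    k,l,st,ce=cv2.connectedComponentsWithStats(m.astype(np.uint8));i=1+np.argmax(st[1:,4]);kn[n]=ce[i];print(n,ce[i],st[i])
X,e=tri([ray(P[n],kn[n][::-1]) for n in P]);print("knob tri",X,e)
T=lambda q,v:np.asarray(v)@np.array([[np.cos(q[2]),-np.sin(q[2]),0],[np.sin(q[2]),np.cos(q[2]),0],[0,0,1]]).T+[q[0],q[1],0]
K=lambda s,a:np.array([-30-70*np.sin(a),-85+s,125+70*np.cos(a)])
def f(q):
    return np.concatenate([(proj(P[n],T(q,np.vstack([C,K(q[3],q[4])])))-np.vstack([px[n],kn[n]])).ravel() for n in P])
r=least_squares(f,[600,80,.3,3,1.3]);q=r.x;print(q);print(f(q).reshape(-1,2))
print("knob fit",T(q,K(q[3],q[4])))
s=env.state();print(s["eef_pos"],s["tcp_rot"],s["t"])
from scipy.spatial.transform import Rotation as Ro
R=Ro.from_euler("xyz",s["tcp_rot"]).as_matrix();print(R)
print("rel knob tool", R.T@(T(q,K(q[3],q[4]))-s["eef_pos"]), "rod dir in tool",R.T@[-np.sin(q[2]),np.cos(q[2]),0])
E
python3 fit.py
```

```text
scene [219.778 202.222] [214 197  13  12 108]
top [604.136 284.029] [585 276  39  18 346]
knob tri [ 600.507 -196.34   411.229] [np.float64(138.54303796488654), np.float64(138.54303796488676)]
[ 601.033   66.609    0.309 -125.09     0.829]
[[  -2.769    6.35 ]
 [ -15.923    6.753]
 [ -11.744   -1.331]
 [  -2.784    0.807]
 [ -44.214   51.777]
 [   7.038   -2.165]
 [   9.656    4.121]
 [   5.929    6.223]
 [   2.132    0.235]
 [-140.405  -42.335]]
knob fit [ 587.289 -158.354  172.297]
[ 249.046 -573.256  214.649] [3.142 0.    0.41 ] 1.45
[[ 0.917  0.398  0.   ]
 [ 0.398 -0.917 -0.   ]
 [-0.     0.    -1.   ]]
rel knob tool [ 475.542 -245.794   42.329] rod dir in tool [ 0.1   -0.995 -0.   ]
```

```bash
sed -i 's/^    k,l,st,ce=/    m[:,:150]=0;m[:,430:]=0\n&/' fit.py; python3 fit.py
```

```text
scene [219.901 202.171] [214 197  13  12 111]
top [399.553 259.576] [395 255  10  10  85]
knob tri [542.924 -30.497 142.076] [np.float64(0.02239863432477387), np.float64(0.022398634324748624)]
[606.326  82.113   0.36    1.8     1.327]
[[ 0.557  0.045]
 [-1.351  0.148]
 [-1.624 -0.684]
 [-1.051 -0.7  ]
 [ 0.484  0.273]
 [-1.441 -0.691]
 [-0.646 -1.104]
 [ 0.924 -1.224]
 [-0.627  0.223]
 [-0.122 -0.49 ]]
knob fit [543.954 -30.241 141.871]
[ 249.022 -573.284  214.652] [3.141 0.    0.41 ] 1.55
[[ 0.917  0.398  0.   ]
 [ 0.398 -0.917 -0.   ]
 [-0.     0.    -1.   ]]
rel knob tool [ 486.86  -380.596   72.737] rod dir in tool [ 0.05  -0.999 -0.   ]
```

```bash
python3 -m inch '[[[0.4,-0.31,0],0.06,-1],[[0.7,-0.55,0],0.06,-1],[[0.78,-0.6,0],0.06,-1],[[0.78,-0.6,0],0.06,-1],[[0.78,-0.6,0],0.06,-1],[[0.78,-0.6,0],0.06,-1],[[0.78,-0.6,0],0.06,-1],[[0.78,-0.6,0],0.05,-1],[[0.78,-0.6,0],0.05,-1],[[0.6,-0.5,0],0.05,-1]]'
cat > g.py <<'E'
from h import *
from scipy.spatial.transform import Rotation as Ro
np.set_printoptions(precision=2,suppress=True)
q=[606.326,82.113,.36]
def crate(X):
    d=np.asarray(X)-[q[0],q[1],0];c,s=np.cos(q[2]),np.sin(q[2]);return np.array([c*d[0]+s*d[1],-s*d[0]+c*d[1],d[2]])
if __name__=="__main__":
    s=env.state();R=Ro.from_euler("xyz",s["tcp_rot"]).as_matrix()
    g=np.array(s["eef_pos"])+R@[0,0,env.pinch_z]
    F=crate(np.array(s["ft_force"])+[q[0],q[1],0])
    print("t",round(s["t"],2),"grasp pt in crate",crate(g),"yaw err deg",np.degrees(s["tcp_rot"][2]-q[2]),"F crate",F,"open mm",95*s["opening"],"grip",s["grip_force"])
E
python3 g.py; python3 - <<'E'
from g import *
# stop block estimate from first top/scene pictures
p=eyes.read_camera("top")
for c in [(553,335),(541,265)]:
    o,d=ray(p,[150+c[1]/3.3,200+c[0]/3.3]);print(crate(o+d*(150-o[2])/d[2]))
p=eyes.read_camera("scene")
b=proj(p,[[0,0,0]])
w=eyes.read_camera("wrist");cv2.imwrite("pics/w1.png",w["pixels"][:,:,::-1])
a=cv2.imread("pics/a_scene.png")[140:230,200:320];cv2.imwrite("pics/b3.png",cv2.resize(a,(800,600),interpolation=cv2.INTER_CUBIC))
E
```

```text
t: 2.8
eef_pos: [522.6, -100.5, 214.8]
tcp_rot: [3.141, -0.0, 0.361]
ft_force: [-0.1, -0.6, -0.5]
opening: 1.0
grip_force: 0.0
t 2.8 grasp pt in crate [-142.74 -141.44  233.58] yaw err deg 0.04317799647398633 F crate [-0.35 -0.52 -0.5 ] open mm 95.04731544418112 grip 0.0
[-64.28 -21.63 150.  ]
[-18.7  -27.59 150.  ]
```

View pics/w1.png

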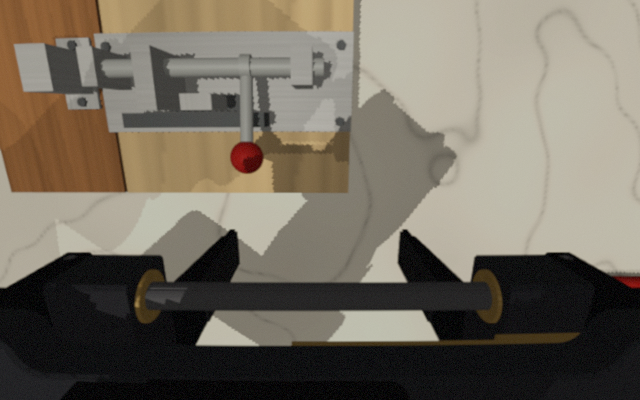

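View pics/b3.png

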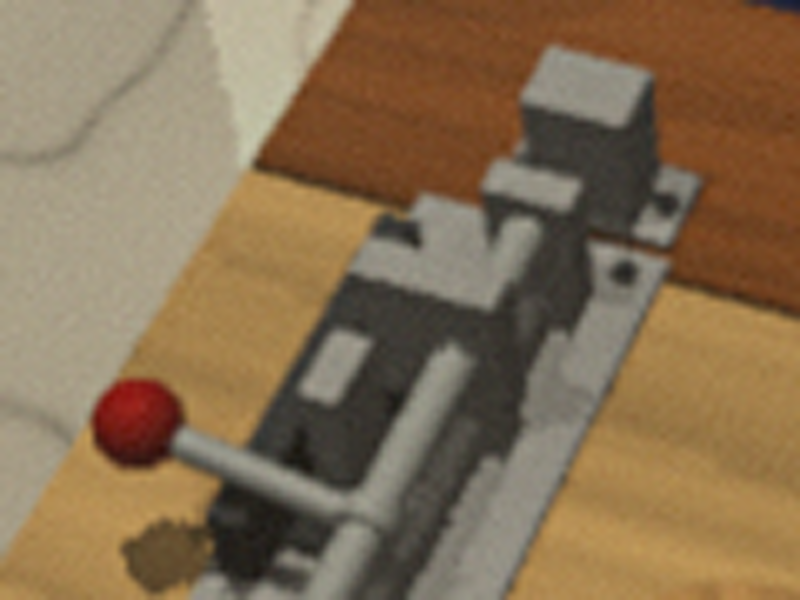

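The wrist view shows the knob at (157,246), the rail near (100,195) and the stop block's edge near column 168. In the scene crop, the stop block's front top edge runs from about (350,262) to (495,305).

```bash
python3 - <<'E'
from g import *
ps=eyes.read_camera("scene")
for c in [(350,262),(495,305)]:
    o,d=ray(ps,[140+c[1]*.15,200+c[0]*.15]);print("scene",crate(o+d*(150-o[2])/d[2]))
for c in [(300,390),(330,332)]:
    o,d=ray(ps,[140+c[1]*.15,200+c[0]*.15]);print("scene rail",crate(o+d*(139-o[2])/d[2]))
w=eyes.read_camera("wrist")
for c,z in [((168,50),150),((168,100),150),((180,94),139),((226,94),139)]:
    o,d=ray(w,[c[1],c[0]]);print("wrist",c,crate(o+d*(z-o[2])/d[2]))
o1=ray(w,[157,246]);o2=ray(ps,[202.17,219.9]);X,e=tri([o1,o2]);print(X,crate(X),e)
E
```

```text
scene [-61.49 -19.26 150.  ]
scene [-16.44 -19.99 150.  ]
scene rail [-60.22 -58.   139.  ]
scene rail [-61.15 -36.63 139.  ]
wrist (168, 50) [-24.16 -37.88 150.  ]
wrist (168, 100) [-57.61 -33.95 150.  ]
wrist (180, 94) [-52.93 -38.53 139.  ]
wrist (226, 94) [-53.13 -73.4  139.  ]
[544.21 -32.96 144.62] [-98.67 -85.82 144.62] [np.float64(1.622255991780137), np.float64(1.6222559917801354)]
```

```bash
python3 -m inch '[[[0.3,-0.35,0],0,-1],[[0.3,-0.4,0],0,-1],[[0.14,-0.2,0],0,-1],[[0,0,0.2],0,-1],[[0,0,0.3],0,-1],[[0,0,0.3],0,-1],[[0,0,0.3],0,-1],[[0,0,0.25],0,-1],[[0,0,0.17],0,-1],[[0,0,0],0,-1]]'; python3 g.py
```

```text
t: 4.3
eef_pos: [542.8, -33.9, 122.8]
tcp_rot: [-3.141, 0.001, 0.36]
ft_force: [0.1, -0.8, 0.5]
opening: 1.0
grip_force: 0.0
t 4.3 grasp pt in crate [-100.27  -86.19  141.58] yaw err deg -0.01025817530256414 F crate [-0.21 -0.78  0.47] open mm 95.00503038279197 grip 0.0
```

```bash
python3 -m inch '[[[0.03,-0.05,0],0,-1],[[0,0,0],0,0.5],[[0,0,0],0,1],[[0,0,0],0,1],[[0,0,0],0,1],[[0,0,0],0,1],[[0,0,0],0,1],[[0,0,0],0,1],[[0,0,0],0,1],[[0,0,0],0,1]]'; python3 g.py
```

```text
t: 5.55
eef_pos: [543.7, -30.2, 123.4]
tcp_rot: [3.141, 0.0, 0.36]
ft_force: [0.1, -0.5, 0.0]
opening: 0.256
grip_force: 30.0
t 5.55 grasp pt in crate [-98.18 -83.08 142.22] yaw err deg 4.540107311673355e-05 F crate [-0.11 -0.45  0.  ] open mm 24.338768127786434 grip 29.999869465827942
```

```bash
python3 -m inch '[[[0.02,0,-0.073],0,1],[[0.026,0,-0.072],0,1],[[0.036,0,-0.08],0,1],[[0.039,0,-0.078],0,1],[[0.098,0,-0.145],0,1],[[0.119,0,-0.128],0,1],[[0.089,0,-0.075],0,1],[[0.096,0,-0.066],0,1],[[0,0,0],0,1],[[0,0,0],0,1]]'; python3 g.py
```

```text
t: 6.8
eef_pos: [573.2, -19.0, 166.6]
tcp_rot: [3.141, -0.001, 0.36]
ft_force: [-3.0, -0.7, 2.8]
opening: 0.257
grip_force: 30.0
t 6.8 grasp pt in crate [-66.64 -82.99 185.39] yaw err deg 0.006928617848021961 F crate [-3.01  0.41  2.78] open mm 24.424623455173275 grip 30.000629425048828
```

```bash
python3 -m inch '[[[0,-0.06,0],0,1],[[0,-0.1,0],0,1],[[0,-0.1,0],0,1],[[0,-0.1,0],0,1],[[0,-0.1,0],0,1],[[0,-0.1,0],0,1],[[0,-0.1,0],0,1],[[0,-0.06,0],0,1],[[0,-0.02,0],0,1],[[0,0,0],0,1]]'; python3 g.py
```

```text
t: 8.05
eef_pos: [557.3, 22.6, 166.4]
tcp_rot: [-3.141, 0.0, 0.36]
ft_force: [-4.0, -0.4, 5.1]
opening: 0.259
grip_force: 30.0
t 8.05 grasp pt in crate [-66.87 -38.4  185.22] yaw err deg 0.00040573997505837016 F crate [-3.89  1.08  5.06] open mm 24.61436972701918 grip 30.00077873468399
```

```bash
python3 -m inch '[[[0,-0.01,0],0,1],[[0,-0.01,0],0,1],[[0,-0.01,0],0,1],[[0,-0.01,0],0,1],[[0,-0.01,0],0,1],[[0,0,0],0,1],[[0,0,0],0,1],[[0,0,0],0,1],[[0,0,0],0,1],[[0,0,0],0,1]]'; python3 g.py
```

```text
t: 9.3
eef_pos: [556.3, 25.2, 166.4]
tcp_rot: [3.142, 0.0, 0.36]
ft_force: [-3.8, -3.4, 5.4]
opening: 0.255
grip_force: 30.0
t 9.3 grasp pt in crate [-66.87 -35.67 185.19] yaw err deg 0.0006933360822907894 F crate [-4.8  -1.84  5.37] open mm 24.208508076246257 grip 30.000717043876648
```

```bash
python3 -m inch '[[[0,-0.005,0],0,1],[[0,-0.005,0],0,1],[[0,-0.005,0],0,1],[[0,-0.005,0],0,1],[[0,-0.005,0],0,1],[[0,0,0],0,1],[[0,0,0],0,1],[[0,0,0],0,1],[[0,0,0],0,1],[[0,0,0],0,1]]'; python3 g.py
```

```text
t: 10.55
eef_pos: [555.8, 26.6, 166.4]
tcp_rot: [3.142, 0.0, 0.36]
ft_force: [-3.5, -2.5, 4.3]
opening: 0.258
grip_force: 30.0
t 10.55 grasp pt in crate [-66.85 -34.18 185.21] yaw err deg 0.0006366378618846417 F crate [-4.13 -1.11  4.28] open mm 24.485691101014922 grip 30.000737607479095
```

```bash
python3 -m inch '[[[0,-0.005,0],0,1],[[0,-0.005,0],0,1],[[0,-0.005,0],0,1],[[0,-0.005,0],0,1],[[0,-0.005,0],0,1],[[0,-0.005,0],0,1],[[0,0,0],0,1],[[0,0,0],0,1],[[0,0,0],0,1],[[0,0,0],0,1]]'; python3 g.py
```

```text
t: 11.8
eef_pos: [555.2, 28.3, 166.4]
tcp_rot: [3.142, 0.0, 0.36]
ft_force: [-3.2, -3.5, 5.0]
opening: 0.254
grip_force: 30.0
t 11.8 grasp pt in crate [-66.86 -32.38 185.2 ] yaw err deg -0.0020993191225170027 F crate [-4.29 -2.17  5.02] open mm 24.149302538094016 grip 30.000742077827454
```

```bash
python3 -m inch '[[[0,-0.005,0],0,1],[[0,-0.005,0],0,1],[[0,-0.005,0],0,1],[[0,-0.005,0],0,1],[[0,-0.005,0],0,1],[[0,-0.005,0],0,1],[[0,0,0],0,1],[[0,0,0],0,1],[[0,0,0],0,1],[[0,0,0],0,1]]'; python3 g.py
```

```text
t: 13.05
eef_pos: [554.5, 29.9, 166.4]
tcp_rot: [3.142, 0.0, 0.36]
ft_force: [-4.4, -3.7, 4.8]
opening: 0.258
grip_force: 30.0
t 13.05 grasp pt in crate [-66.86 -30.6  185.22] yaw err deg -0.001135664503242257 F crate [-5.44 -1.89  4.85] open mm 24.521837371728648 grip 30.00077337026596
```

Slide is about 54.5 mm and still free, so I'll keep feeling for the stop in small steps.

```bash
python3 -m inch '[[[0,-0.005,0],0,1],[[0,-0.005,0],0,1],[[0,-0.005,0],0,1],[[0,-0.005,0],0,1],[[0,-0.005,0],0,1],[[0,0,0],0,1],[[0,0,0],0,1],[[0,0,0],0,1],[[0,0,0],0,1],[[0,0,0],0,1]]'; python3 g.py
```

```text
t: 14.3
eef_pos: [554.0, 31.3, 166.4]
tcp_rot: [3.142, 0.0, 0.36]
ft_force: [-4.2, -2.5, 5.0]
opening: 0.255
grip_force: 30.0
t 14.3 grasp pt in crate [-66.87 -29.1  185.22] yaw err deg -0.001044499815351314 F crate [-4.77 -0.85  5.03] open mm 24.234924076583695 grip 30.000835061073303
```

```bash
python3 -m inch '[[[0,-0.005,0],0,1],[[0,-0.005,0],0,1],[[0,-0.005,0],0,1],[[0,-0.005,0],0,1],[[0,0,0],0,1],[[0,0,0],0,1],[[0,0,0],0,1],[[0,0,0],0,1],[[0,0,0],0,1],[[0,0,0],0,1]]'; python3 g.py
```

```text
t: 15.55
eef_pos: [553.6, 32.5, 166.4]
tcp_rot: [3.142, 0.0, 0.36]
ft_force: [-3.3, -3.4, 5.0]
opening: 0.256
grip_force: 30.0
t 15.55 grasp pt in crate [-66.85 -27.86 185.21] yaw err deg 0.002128319542795665 F crate [-4.26 -2.08  5.03] open mm 24.349066890165368 grip 30.000793933868408
```

```bash
python3 -m inch '[[[0,-0.005,0],0,1],[[0,-0.005,0],0,1],[[0,-0.005,0],0,1],[[0,-0.005,0],0,1],[[0,0,0],0,1],[[0,0,0],0,1],[[0,0,0],0,1],[[0,0,0],0,1],[[0,0,0],0,1],[[0,0,0],0,1]]'; python3 g.py
```

```text
t: 16.8
eef_pos: [553.1, 33.6, 166.4]
tcp_rot: [3.142, 0.0, 0.36]
ft_force: [-3.6, -3.3, 5.1]
opening: 0.256
grip_force: 30.0
t 16.8 grasp pt in crate [-66.9  -26.67 185.19] yaw err deg 0.00028196034662717693 F crate [-4.57 -1.84  5.09] open mm 24.34265186629947 grip 30.000747442245483
```

```bash
python3 -m inch '[[[0,-0.005,0],0,1],[[0,-0.005,0],0,1],[[0,-0.005,0],0,1],[[0,-0.005,0],0,1],[[0,0,0],0,1],[[0,0,0],0,1],[[0,0,0],0,1],[[0,0,0],0,1],[[0,0,0],0,1],[[0,0,0],0,1]]'; python3 g.py
```

```text
t: 18.05
eef_pos: [553.0, 34.0, 166.4]
tcp_rot: [3.14, 0.0, 0.36]
ft_force: [-2.2, -8.6, 4.6]
opening: 0.262
grip_force: 30.0
t 18.05 grasp pt in crate [-66.85 -26.24 185.24] yaw err deg 0.005849309281492557 F crate [-5.04 -7.25  4.62] open mm 24.85504126408522 grip 30.000665187835693
```

```bash
python3 -m inch '[[[0,0.01,0],0,1],[[0,0.01,0],0,1],[[0,0.01,0],0,1],[[-0.036,0,0.024],0,1],[[-0.037,0,0.024],0,1],[[-0.035,0,0.027],0,1],[[-0.034,0,0.027],0,1],[[0,0,0],0,1],[[0,0,0],0,1],[[0,0,0],0,1]]'; python3 g.py
```

```text
t: 19.3
eef_pos: [546.0, 30.2, 160.0]
tcp_rot: [3.141, -0.001, 0.36]
ft_force: [4.4, 3.2, -4.9]
opening: 0.26
grip_force: 30.0
t 19.3 grasp pt in crate [-74.78 -27.31 178.78] yaw err deg -0.01872461282903211 F crate [ 5.28  1.48 -4.92] open mm 24.68745401819903 grip 29.999306201934814
```

```bash
python3 -m inch '[[[-0.013,0,0.0115],0,1],[[-0.013,0,0.0115],0,1],[[0,0,0],0,1],[[0,0,0],0,1],[[0,0,0],0,1],[[0,0,0],0,1],[[0,0,0],0,1],[[0,0,0],0,1],[[0,0,0],0,1],[[0,0,0],0,1]]'; python3 g.py
```

```text
t: 20.55
eef_pos: [544.4, 29.6, 158.8]
tcp_rot: [3.141, -0.001, 0.36]
ft_force: [4.0, 3.0, -3.0]
opening: 0.264
grip_force: 30.0
t 20.55 grasp pt in crate [-76.46 -27.31 177.61] yaw err deg 0.015878736166635894 F crate [ 4.83  1.35 -2.97] open mm 25.061885717241484 grip 29.99956727027893
```

```bash
python3 -m inch '[[[-0.009,0,0.0078],0,1],[[-0.009,0,0.0078],0,1],[[0,0,0],0,1],[[0,0,0],0,1],[[0,0,0],0,1],[[0,0,0],0,1],[[0,0,0],0,1],[[0,0,0],0,1],[[0,0,0],0,1],[[0,0,0],0,1]]'; python3 g.py
```

```text
t: 21.8
eef_pos: [543.3, 29.2, 158.0]
tcp_rot: [3.141, -0.001, 0.36]
ft_force: [4.6, 3.1, -2.2]
opening: 0.257
grip_force: 30.0
t 21.8 grasp pt in crate [-77.64 -27.32 176.8 ] yaw err deg 0.015131252745947387 F crate [ 5.43  1.26 -2.24] open mm 24.451058907878608 grip 29.999680817127228
```

```bash
python3 -m inch '[[[-0.008,0,0.008],0,1],[[-0.008,0,0.008],0,1],[[0,0,0],0,1],[[0,0,0],0,1],[[0,0,0],0,1],[[0,0,0],0,1],[[0,0,0],0,1],[[0,0,0],0,1],[[0,0,0],0,1],[[0,0,0],0,1]]'; python3 g.py
```

```text
t: 23.05
eef_pos: [542.1, 28.8, 157.0]
tcp_rot: [3.141, 0.0, 0.36]
ft_force: [3.5, 2.1, -2.2]
opening: 0.255
grip_force: 30.0
t 23.05 grasp pt in crate [-78.89 -27.26 175.83] yaw err deg 0.0003112482823317115 F crate [ 3.99  0.71 -2.16] open mm 24.24182539979254 grip 29.99964863061905
```

```bash
python3 -m inch '[[[-0.008,0,0.0083],0,1],[[-0.008,0,0.0083],0,1],[[-0.008,0,0.0083],0,1],[[0,0,0],0,1],[[0,0,0],0,1],[[0,0,0],0,1],[[0,0,0],0,1],[[0,0,0],0,1],[[0,0,0],0,1],[[0,0,0],0,1]]'; python3 g.py
```

```text
t: 24.3
eef_pos: [540.6, 28.3, 155.5]
tcp_rot: [3.142, 0.0, 0.36]
ft_force: [-0.9, -1.5, 2.8]
opening: 0.258
grip_force: 30.0
t 24.3 grasp pt in crate [-80.5  -27.23 174.31] yaw err deg 0.0028990335677712394 F crate [-1.32 -1.07  2.85] open mm 24.500048577815246 grip 30.0003182888031
```

```bash
python3 -m inch '[[[-0.012,0,0.013],0,1],[[-0.012,0,0.013],0,1],[[-0.012,0,0.013],0,1],[[-0.012,0,0.0135],0,1],[[0,0,0],0,1],[[0,0,0],0,1],[[0,0,0],0,1],[[0,0,0],0,1],[[0,0,0],0,1],[[0,0,0],0,1]]'; python3 g.py
```

```text
t: 25.55
eef_pos: [538.0, 27.3, 152.3]
tcp_rot: [3.142, 0.0, 0.36]
ft_force: [-0.3, -1.5, 0.8]
opening: 0.258
grip_force: 30.0
t 25.55 grasp pt in crate [-83.26 -27.24 171.14] yaw err deg -0.002266703670494694 F crate [-0.83 -1.27  0.78] open mm 24.49940850006239 grip 29.99995619058609
```

```bash
python3 -m inch '[[[-0.037,0,0.045],0,1],[[-0.035,0,0.047],0,1],[[-0.032,0,0.049],0,1],[[-0.03,0,0.05],0,1],[[-0.027,0,0.052],0,1],[[-0.025,0,0.053],0,1],[[-0.022,0,0.054],0,1],[[-0.019,0,0.055],0,1],[[0,0,0],0,1],[[0,0,0],0,1]]'; python3 g.py
```

```text
t: 26.8
eef_pos: [525.1, 22.4, 127.9]
tcp_rot: [-3.142, 0.001, 0.36]
ft_force: [0.1, -1.4, -0.8]
opening: 0.259
grip_force: 30.0
t 26.8 grasp pt in crate [-97.02 -27.23 146.72] yaw err deg 0.0032397943186618615 F crate [-0.43 -1.32 -0.85] open mm 24.577622345097488 grip 29.9999338388443
```

```bash
python3 -m inch '[[[-0.011,0,0.04],0,1],[[-0.01,0,0.04],0,1],[[-0.009,0,0.04],0,1],[[-0.009,0,0.039],0,1],[[0,0,0],0,1],[[0,0,0],0,1],[[0,0,0],0,1],[[0,0,0],0,1],[[0,0,0],0,1],[[0,0,0],0,1]]'; python3 g.py
```

```text
t: 28.05
eef_pos: [523.2, 21.7, 118.6]
tcp_rot: [3.141, -0.0, 0.36]
ft_force: [0.9, -0.8, 0.4]
opening: 0.258
grip_force: 30.0
t 28.05 grasp pt in crate [-99.1  -27.25 137.37] yaw err deg 0.0006765393487125423 F crate [ 0.54 -1.06  0.41] open mm 24.522536767664075 grip 29.999966025352478
```

```bash
python3 -m inch '[[[-0.002,0,0.012],0,1],[[-0.002,0,0.012],0,1],[[-0.002,0,0.012],0,1],[[0,0,0],0,1],[[0,0,0],0,1],[[0,0,0],0,1],[[0,0,0],0,1],[[0,0,0],0,1],[[0,0,0],0,1],[[0,0,0],0,1]]'; python3 g.py
```

```text
t: 29.3
eef_pos: [522.8, 21.5, 116.4]
tcp_rot: [3.142, 0.0, 0.36]
ft_force: [1.0, -1.2, -0.2]
opening: 0.256
grip_force: 30.0
t 29.3 grasp pt in crate [-99.54 -27.25 135.18] yaw err deg 0.0019429141388701441 F crate [ 0.48 -1.42 -0.21] open mm 24.35583209740398 grip 30.0001922249794
```

```bash
python3 -m inch '[[[-0.002,0,0.01],0,1],[[-0.001,0,0.01],0,1],[[0,0,0.01],0,1],[[0,0,0],0,1],[[0,0,0],0,1],[[0,0,0],0,1],[[0,0,0],0,1],[[0,0,0],0,1],[[0,0,0],0,1],[[0,0,0],0,1]]'; python3 g.py
```

```text
t: 30.55
eef_pos: [522.5, 21.5, 114.5]
tcp_rot: [-3.142, 0.0, 0.36]
ft_force: [-0.6, -2.7, -0.2]
opening: 0.259
grip_force: 30.0
t 30.55 grasp pt in crate [-99.83 -27.22 133.33] yaw err deg 0.0019595745226798633 F crate [-1.54 -2.26 -0.23] open mm 24.651181592858496 grip 29.99994546175003
```

```bash
python3 -m inch '[[[0,0,0.008],0,1],[[0,0,0.008],0,1],[[0,0,0],0,1],[[0,0,0],0,1],[[0,0,0],0,1],[[0,0,0],0,1],[[0,0,0],0,1],[[0,0,0],0,1],[[0,0,0],0,1],[[0,0,0],0,1]]'; python3 g.py
```

```text
t: 31.8
eef_pos: [522.5, 21.5, 113.6]
tcp_rot: [-3.142, 0.0, 0.36]
ft_force: [-3.8, -4.0, 1.6]
opening: 0.259
grip_force: 30.0
t 31.8 grasp pt in crate [-99.79 -27.21 132.39] yaw err deg 0.001898341954962473 F crate [-4.96 -2.4   1.57] open mm 24.58744055390572 grip 30.000281631946564
```

```bash
python3 -m inch '[[[0,0,0],0,0.4],[[0,0,0],0,0],[[0,0,0],0,-1],[[0,0,0],0,-1],[[0,0,0],0,-1],[[0,0,0],0,-1],[[0,0,0],0,-1],[[0,0,0],0,-1],[[0,0,0],0,-1],[[0,0,0],0,-1]]'; python3 g.py
python3 -m inch '[[[0,0,-0.1],0,-1],[[0,0,-0.2],0,-1],[[0,0,-0.4],0,-1],[[0,0,-0.5],0,-1],[[0,0,-0.4],0,-1],[[-0.4,0,0],0,-1],[[-0.5,0,0],0,-1],[[-0.3,0,0],0,-1],[[0,0,0],0,-1],[[0,0,0],0,-1]]'; python3 - <<'E'
from g import *
P={n:eyes.read_camera(n) for n in("scene","top","wrist")}
cv2.imwrite("pics/e.png",P["wrist"]["pixels"][:,:,::-1])
rs=[]
for n,p in P.items():
    r=eyes.spot_point("knob",p);print(n,[(x["centre"],x["score"]) for x in r[:1]])
    if r and r[0]["score"]>.4: rs.append(ray(p,r[0]["centre"]))
if len(rs)>1:
    X,e=tri(rs);print(crate(X),e)
E
```

```text
t: 33.05
eef_pos: [522.6, 21.5, 113.6]
tcp_rot: [3.142, -0.0, 0.36]
ft_force: [-0.4, -0.2, -0.3]
opening: 1.0
grip_force: 0.0
t 33.05 grasp pt in crate [-99.71 -27.25 132.43] yaw err deg 0.0027760691853117195 F crate [-0.44 -0.08 -0.32] open mm 94.97096543226765 grip 0.0
t: 34.3
eef_pos: [456.1, -3.8, 209.9]
tcp_rot: [3.141, -0.001, 0.36]
ft_force: [-0.2, 0.7, -1.1]
opening: 1.002
grip_force: 0.0
scene [([184.6, 233.2], 0.71)]
top [([268.8, 372.5], 0.71)]
wrist [([119.1, 318.3], 0.85)]
[-100.71  -26.23  126.23] [np.float64(2.2323894722889395), np.float64(2.5665887642256378), np.float64(2.6667978968945873)]
```

View pics/e.png

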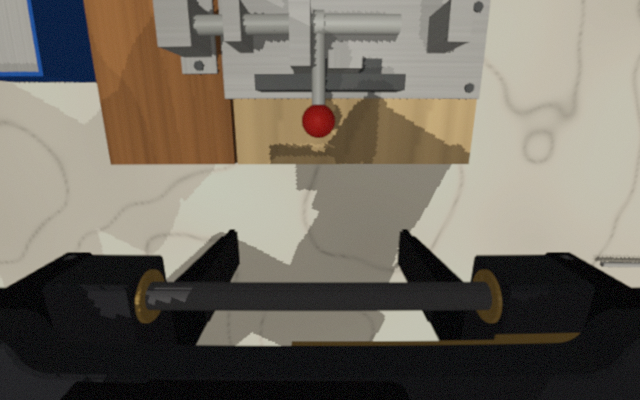

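The wrist view shows the handle lying down in the notch, with the knob at (120,318), the rod in the keeper and the gripper clear.

```bash
python3 -c "
from cell import env
print(env.job_done())"
```

```text
the job is handed in; nothing more can be done
None
```

The bolt is across (about 58 mm, roughly 1 mm short of the felt stop) and its handle is turned down in the notch (about 1.46 rad). The gripper has let go and is clear. The job is handed in at about 34 s, but no verdict came back, and I didn't re-measure the carton, tape roll or bin.

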